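# Hang the funnel holder on the window rack

## Robot

A 6-joint arm with a two-finger parallel gripper is mounted at the origin on the work surface. World frame = base frame: x ahead of the robot, y to its left, z up, the work surface at z = 0. Lengths are in mm, angles in rad, forces in N, time in s.
With the tool pointing down it reaches from about 400 to 925 mm from the base axis. Payload 12.5 kg.
Tool frame: the origin (TCP) lies midway between the tips of the shut fingers; the grasp point (between the pads) lies 19 mm behind it; z points along the fingers, y is the line along which they close (so a half turn about z gives the same grasp; the last joint's range is limited). The gripper opens to 95 mm and grips with 3 to 60 N. Pads are 20 mm wide; open, the fingers measure 119 mm over their backs; the gripper's body (75 mm by 180 mm) begins 59 mm behind the grasp point.
Start: joints at [-1.319, 0.491, 1.559, -0, 1.092, -0.106], TCP at [218.908, -585.428, 214.661] pointing down, gripper open.
Joint ranges: [-3.1, 3.1], [-0.84, 2.19], [0.05, 2.79], [-1.13, 4.28], [0.06, 2.93], [-2.69, 2.69]. Speed limits (rad/s): [2.22, 2.22, 2.79, 3.14, 3.14, 3.14].

## Interface

Orientations are given as [roll, pitch, yaw] about the fixed x, y, z axes, in that order (R = Rz(yaw) Ry(pitch) Rx(roll)).
In Python, from cell import env gives the robot as it stands.
- The arm moves only by the tool arm_command, never from a script. Its argument "targets" is a list of rows, each a list of 5 numbers: the shift along the tool's x, y, z in mm, then the turn about the tool's z in degrees, then the opening, from 0 (shut) to 1 (fully open). In form: [[tx, ty, tz, roll, fingers], ...]. A call has 1 to 5 rows; each row is the pose to reach, as a shift and turn from the pose commanded when the call began, along the tool's axes at that moment; what a row does not reach only later rows make up. A row lasts 1/10 s, in which the tool goes at most 50 mm and 8.59 degrees, less where a joint would pass 70% of its speed; a pose out of reach is approached as far as the arm can. A call with a gripper value outside its range is refused whole. The fingers move at their own pace and stop on an object; the grip force is fixed at half the most. Time passes only in rows, so rows that repeat a pose let the fingers close. It gives the time, the measured TCP pose, the force, the opening and the grip force at its end, in the units of the state.
- env.state(): the state, without advancing time (a new reading comes with each control period).
- env.read_camera(name): name is "side" or "top" or "wrist"; returns a dict with "frame" (384x512x3 uint8, red, green, blue), "vertical_fov" (degrees; the focal length in pixels is half the picture's height over the tangent of half this angle, whatever the lens; pixels are square), "cx", "cy" (the principal point, pixels), "k1" (the pictures are not rectified: a ray, as slopes to the right and down, at radius r is drawn at 1 + k1 r^2 times it, then the intrinsics apply), "world_from_camera" (4x4, takes a point from camera to world coordinates); the wrist camera has in their place "hand_eye" (4x4, takes a point from camera to tool coordinates, whose origin is the TCP and whose axes are the flange's). Camera axes: x right, y down, z forward; pixel columns grow to the right and rows downward; lengths in mm; the calibration is good to about 2 mm. A picture is of the moment at which its call begins: read the wrist's pose just before it. There is no depth.
- env.job_done(): hands the job in; it is judged then, once.
The state is a dict: "t": time; "joints": joint angles; "qvel": joint speeds; "tau": joint torques, N m; "eef_pos": TCP position; "tcp_rot": TCP orientation; "ft_force": force on the tool from outside, world axes, zero at the start; "moment": the same for the moment, N m; "opening": opening from 0.0 (shut) to 1.0 (fully open); "grip_force": force on a finger pad.
Only numpy, scipy, OpenCV 4.12 (cv2) and the standard library are available. Lean on these libraries where they do the work, as an engineer would, in place of code of your own. Each camera call takes 0.05 s, during which the arm holds its last target. There are 200 camera calls.

## Task

Hang the funnel holder on the rack's sloping panel, both holes over the two brass pins and the plate flush on the panel, so that its ring juts out level towards the robot, and let go of it. Then lift the yellow funnel out of the measuring cup and set it, spout down and upright, in the hung ring. Leave the cup, canisters, salt pot, jar and pepper mill standing where they are.

Things in the scene. Friction and masses are not known exactly. Their poses are not given: they have to be found in the camera images.
- rack: fixed steel rack clamped to the window grille; in front, a sloping panel 200 mm wide, 84 mm along the slope. Origin: middle of its upper face, midway between the pins; frame level, z up, y along the pins' row, -x towards the robot. Panel normal and pins point along (-0.574, 0, 0.819) here (35 degrees off vertical). Two canisters on a shelf 70 mm behind, tops 52 mm above this origin
- pin_left (a point): foot of the left (+y) brass pin, in the panel's face. Each pin stands square to the panel, 8 mm thick, 30 mm long, the last 10 mm tapering to a 2.4 mm tip; the two are 110 mm apart
- pin_right (a point): foot of the right (-y) brass pin, in the panel's face; otherwise as pin_left
- holder: funnel holder, 400 g, lying flat at first: plate 60 (x) x 150 (y) x 5 mm, a 12 mm hole near each end, black grip tab in the middle, dark wire ring off its -x edge, slanting up 35 degrees from the plate. Origin: middle of the plate's underside, z out on the tab's side. Rightly hung: origin at the rack's origin, y along the rack's y, z along the panel's normal, ring level to the rack's -x
- hole_left (a point): centre of the holder's +y hole at the plate's underside (12 mm across, 55 mm from the plate's middle); belongs on pin_left
- hole_right (a point): centre of the holder's -y hole at the plate's underside; belongs on pin_right
- grip_tab (a point): point in the holder's black grip tab 34 mm above the plate's underside, where to grasp it. The tab is 12 mm thick (holder's y), 26 mm long (x) and reaches up to 50 mm above the plate's underside
- ring (a point): centre of the holder's wire ring (6 mm wire, inside diameter 38 mm, outside 50 mm), in the holder's frame at x -72.9, z +38.8 mm; once hung it is 82 mm in front of and 10 mm below the rack's origin, and its own plane is level
- funnel_mid (a point): yellow plastic funnel, 35 g, 84 mm tall, standing spout down in the measuring cup. Point on its axis (z) half-way up, 42 mm above the spout's end. Upwards: spout 13 mm across to 40 mm, cone widening to 56 mm across at 62 mm, then an upright open-topped band 56 mm across up to 84 mm: grasp it across the outside of this band, about 33 mm above this point
- funnel_neck (a point): point on the funnel's axis 51.5 mm above the spout's end (9.5 mm above funnel_mid); it comes to the ring's centre when the funnel is fully seated in the ring
- cup_mid (a point): loose aluminium measuring cup, 50 mm across, 60 mm tall, flat handle along its own -y, 44 to 48 mm up, out to 78 mm from the axis; point on its axis 30 mm above its foot. canister_a stands about 75 mm from its axis on its own +x side, canister_b likewise on its -x side. It stays standing where it is
- canister_a_mid (a point): small brushed-steel canister with a low domed lid, 54 mm across, 82 mm tall; point at its centre, 41 mm above its underside. Not to be moved (beside the cup)
- canister_b_mid (a point): small brushed-steel canister with a low domed lid, 54 mm across, 82 mm tall; point at its centre, 41 mm above its underside. Not to be moved (beside the cup)
- canister_c_mid (a point): small brushed-steel canister with a low domed lid, 54 mm across, 82 mm tall; point at its centre, 41 mm above its underside. Not to be moved (on the rack)
- canister_d_mid (a point): small brushed-steel canister with a low domed lid, 54 mm across, 82 mm tall; point at its centre, 41 mm above its underside. Not to be moved (on the rack)
- salt_pot_mid (a point): white ceramic salt pot with a blue knobbed lid, 76 mm across, 81 mm tall, on the worktop in front of the robot; point 40 mm above its underside. Not to be moved
- jar_mid (a point): amber glass jar with a red cap, 64 mm across, 100 mm tall; point 50 mm above its underside. Not to be moved
- mill_mid (a point): dark wooden pepper mill, 54 mm across, 130 mm tall; point 65 mm above its underside. Not to be moved
Mind the look-alikes: they are no part of the job. What is shaped like the holder but turquoise is not meant.

How it is judged (in metres and radians):
On the way, in this order (a step that is already met when the one before it is completed fails the run):
1. the holder hangs on both pins, flush on the panel, and is let go (distance between hole_left and pin_left below 0.006 m and distance between hole_right and pin_right below 0.006 m and angle between holder's own z axis and vertical between 0.54 and 0.68 rad and contact force between the fingers and holder below 0.1 N), for 0.2 s.
2. the funnel sits upright in the hung holder's ring, let go (all of step 1 and distance between funnel_neck and ring below 0.01 m and angle between funnel_mid's own z axis and vertical below 0.15 rad and contact force between the fingers and funnel below 0.1 N), for 0.2 s.
At the end, for the whole second after the job is handed in: Each hole within 6 mm of its pin's foot, holder leaning 31 to 39 degrees, funnel_neck within 10 mm of the ring's centre and its axis within 8.6 degrees of vertical, both let go and at rest (under 0.02 m/s); cup upright within 11 degrees, within 30 mm of its place (all of step 2 and linear speed of each of holder, funnel below 0.02 m/s and angle between cup_mid's own z axis and vertical below 0.2 rad and distance of cup_mid from where it was at the start of the episode below 0.03 m); the robot touches nothing.
It fails at once if a canister beside the cup is moved more than 30 mm or tipped (distance of any of canister_a_mid, canister_b_mid from where it was at the start of the episode above 0.03 m or angle between any of canister_a_mid, canister_b_mid's own z axis and vertical above 0.4 rad).
It fails at once if a canister on the rack is moved more than 30 mm or tipped (distance of any of canister_c_mid, canister_d_mid from where it was at the start of the episode above 0.03 m or angle between any of canister_c_mid, canister_d_mid's own z axis and vertical above 0.4 rad).
It fails at once if the salt pot is moved more than 30 mm or tipped (distance of salt_pot_mid from where it was at the start of the episode above 0.03 m or angle between salt_pot_mid's own z axis and vertical above 0.4 rad).
It fails at once if the jar or the pepper mill is moved more than 30 mm or tipped (distance of any of jar_mid, mill_mid from where it was at the start of the episode above 0.03 m or angle between any of jar_mid, mill_mid's own z axis and vertical above 0.4 rad).
It fails at once if the measuring cup is tipped over or moved more than 50 mm (angle between cup_mid's own z axis and vertical above 0.6 rad or distance of cup_mid from where it was at the start of the episode above 0.05 m).
It also fails if it takes over 61 s, if anything falls off the work surface, if the arm or the gripper's body presses on something with over 40 N, if the wrist force passes 120 N, or if a joint passes its speed limit or range.

## Working session

There is one attempt and no reset: what is moved stays moved. The work goes in short steps, Python scripts to look and compute and a tool call to move; the robot and the scene stay as the last step left them, time stands still between calls to the robot, and variables do not carry over. Pictures are saved under pics/ and viewed, at most 10 in all, crops included, and the job is handed in when it is done.

Besides the shell and the picture viewer there is one more tool, called after ">>>" as name([rows], argument=value, ...), one row to a line, values as JSON. arm_command: Moves the arm, as the interface text tells. Its arguments: {"type":"object","properties":{"targets":{"type":"array","items":{"type":"array","items":{"type":"number"}}}},"required":["targets"]}

```bash
mkdir -p pics; ls
python3 - <<'E'
from cell import env
import cv2,numpy as np
print(env.state())
for n in ["side","top"]:
    c=env.read_camera(n); cv2.imwrite(f"pics/{n}0.png",c["frame"][:,:,::-1]); np.save(f"pics/{n}0.npy",c,allow_pickle=True)
    print(n,{k:v for k,v in c.items() if k!="frame"})
s=env.state();c=env.read_camera("wrist");cv2.imwrite("pics/w0.png",c["frame"][:,:,::-1]);print({k:v for k,v in c.items() if k!="frame"})
E
```

```text
pics
{'t': 0.0, 'joints': array([-1.31860634e+00,  4.91552224e-01,  1.55944831e+00, -5.35940757e-05,
        1.09169467e+00, -1.05599137e-01]), 'qvel': array([-0.00121737,  0.00073552, -0.00107615, -0.00056944,  0.00019164,
       -0.00048751]), 'tau': array([-3.99632161e-03, -6.12654018e+01, -2.58177960e+01,  6.91118231e-02,
        4.82769858e-02, -9.16654631e-05]), 'eef_pos': array([ 218.82614263, -585.18011814,  214.06669714]), 'tcp_rot': array([-3.14049124e+00, -6.89441152e-05,  3.57813818e-01]), 'ft_force': array([-0.1907073 , -0.73826033, -0.36644904]), 'moment': array([ 0.00334588,  0.00557225, -0.02569587]), 'grip_force': 0.0, 'opening': 0.9989153140264639}
side {'vertical_fov': 43.9763357463528, 'cx': 256.98427546643524, 'cy': 194.22684424927297, 'k1': -0.0005838733672784294, 'world_from_camera': array([[ 9.58929560e-01, -1.44085994e-01,  2.44322177e-01,
         1.47413203e+02],
       [-2.83534375e-01, -5.10910044e-01,  8.11528918e-01,
        -1.14670611e+03],
       [ 7.89670326e-03, -8.47472804e-01, -5.30780076e-01,
         9.33629270e+02],
       [ 0.00000000e+00,  0
[... 311 characters left out ...]
.62111284e-02,  1.26952875e-02,
         8.04219795e+01],
       [-1.46892741e-02, -7.73394479e-02, -9.96896602e-01,
         1.81929428e+03],
       [ 0.00000000e+00,  0.00000000e+00,  0.00000000e+00,
         1.00000000e+00]])}
{'vertical_fov': 58.03697797838288, 'cx': 256.34922399352064, 'cy': 196.21973895992807, 'k1': -0.018723028056237854, 'hand_eye': array([[-3.88822782e-05, -9.64286709e-01, -2.64860609e-01,
         7.53417635e+01],
       [ 9.99999902e-01,  7.95334339e-05, -4.36362766e-04,
        -3.66451093e-01],
       [ 4.41844089e-04, -2.64860599e-01,  9.64286611e-01,
        -1.69188667e+02],
       [ 0.00000000e+00,  0.00000000e+00,  0.00000000e+00,
         1.00000000e+00]])}
```

View pics/top0.png

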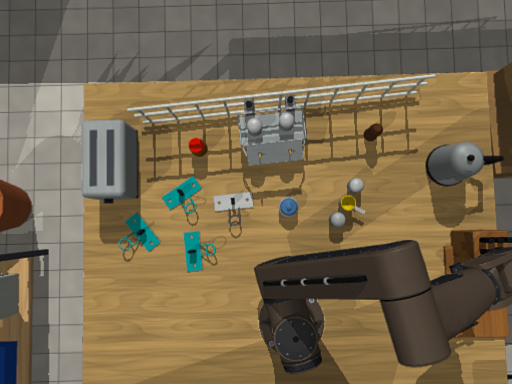

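View pics/side0.png

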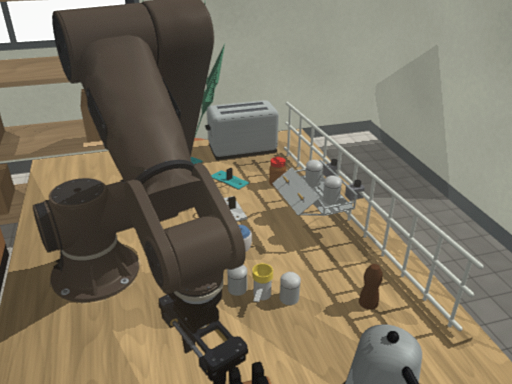

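The top view shows the silver holder's plate at (233,203) with its ring at (235,228), and three turquoise decoys to its left. The rack panel is at (275,150) with pins at about (261,153) and (291,151). The salt pot is at (288,207) and the funnel in the cup at (347,203), between canisters at (356,186) and (337,219). The jar is at (197,147) and the mill at (372,131). The side view shows the arm partly hiding the salt pot and holder, with the funnel at (262,270).

```bash
cat > h.py <<'E'
from cell import env
import cv2,numpy as np
from scipy.spatial.transform import Rotation as Ro
def cam(n):
    s=env.state(); c=env.read_camera(n)
    if n=="wrist":
        T=np.eye(4);T[:3,:3]=Ro.from_euler("xyz",s["tcp_rot"]).as_matrix();T[:3,3]=s["eef_pos"]
        c["world_from_camera"]=T@c["hand_eye"]
    h,w=c["frame"].shape[:2]; f=h/2/np.tan(np.radians(c["vertical_fov"]/2))
    c["K"]=np.array([[f,0,c["cx"]],[0,f,c["cy"]],[0,0,1]]); c["D"]=np.array([c["k1"],0,0,0.])
    return c
def ray(c,px):
    p=cv2.undistortPoints(np.array(px,float).reshape(-1,1,2),c["K"],c["D"])[:,0]
    T=c["world_from_camera"]; return T[:3,3],np.c_[p,np.ones(len(p))]@T[:3,:3].T
def onz(c,px,z):
    o,d=ray(c,px); return o+d*((z-o[2])/d[:,2])[:,None]
def tri(c1,p1,c2,p2):
    o1,d1=ray(c1,[p1]);o2,d2=ray(c2,[p2]);A=np.c_[d1[0],-d2[0]];t=np.linalg.lstsq(A,o2-o1,rcond=None)[0]
    a=o1+t[0]*d1[0];b=o2+t[1]*d2[0]; return (a+b)/2,np.linalg.norm(a-b)
def proj(c,P):
    V=np.linalg.inv(c["world_from_camera"]); return cv2.projectPoints(np.array(P,float).reshape(-1,1,3),cv2.Rodrigues(V[:3,:3])[0],V[:3,3],c["K"],c["D"])[0][:,0]
def totool(v,s=None):
    s=s or env.state(); return Ro.from_euler("xyz",s["tcp_rot"]).inv().apply(v)
E
python3 - <<'E'
from h import *
np.set_printoptions(precision=1,suppress=True)
t=cam("top")
for n,p,z in [("holder",(233,203),5),("ring",(235,228),40),("salt",(288,207),75),("funnel",(347,203),87),("ca",(356,186),82),("cb",(337,219),82),("jar",(197,147),100),("mill",(372,131),130),("pinL",(261,153),150),("pinR",(291,151),150)]:
    print(n,onz(t,[p],z)[0])
s=cam("side"); 
print("can c",tri(t,(254,127),s,(314,166)),tri(t,(287,120),s,(332,184)))
print(env.state()["t"])
E
```

```text
holder [454.4 211.8   5. ]
ring [357.5 203.6  40. ]
salt [431.    1.3  75. ]
funnel [ 439.8 -217.    87. ]
ca [ 502.5 -253.7   82. ]
cb [ 381.7 -178.5   82. ]
jar [662.6 334.9 100. ]
mill [ 698.7 -310.8  130. ]
pinL [625.9  96.3 150. ]
pinR [630.2 -12.1 150. ]
can c (array([718.7, 117.3, 183.3]), np.float64(8.05346081341099)) (array([736.6,   0.7, 179.3]), np.float64(1.8605584079449693))
0.25
```

>>> arm_command([
  [0, 0, -50, 0, 1],
  [30, -30, -100, 0, 1],
  [65, -65, -130, 0, 1],
  [100, -100, -150, 0, 1],
  [135, -135, -150, 0, 1],
])

```text
t: 0.75
eef_pos: [288.9, -431.9, 363.1]
tcp_rot: [3.138, -0.0, 0.357]
ft_force: [0.8, 0.0, -0.9]
opening: 1.001
grip_force: 0.0
```

>>> arm_command([
  [35, -35, 0, 0, 1],
  [70, -70, 0, 0, 1],
  [105, -105, 0, 0, 1],
  [140, -140, 0, 0, 1],
  [170, -170, 0, 0, 1],
])

```text
t: 1.25
eef_pos: [388.5, -211.9, 361.3]
tcp_rot: [3.141, -0.0, 0.358]
ft_force: [1.4, 0.5, 0.3]
opening: 1.002
grip_force: 0.0
```

Run:
```python
from h import *
import pickle
w=cam("wrist"); pickle.dump(w,open("w1.pkl","wb")); cv2.imwrite("pics/w1.png",w["frame"][:,:,::-1]); s=env.state();print(s["t"],s["eef_pos"],s["tcp_rot"],s["qvel"])
```

```text
1.3 [ 389.87063521 -207.92617592  361.43290216] [-3.14091607e+00 -1.81449037e-03  3.60091316e-01] [-0.10249289  0.01419894 -0.02667544 -0.01646346 -0.00028002 -0.16600366]
```

View pics/w1.png

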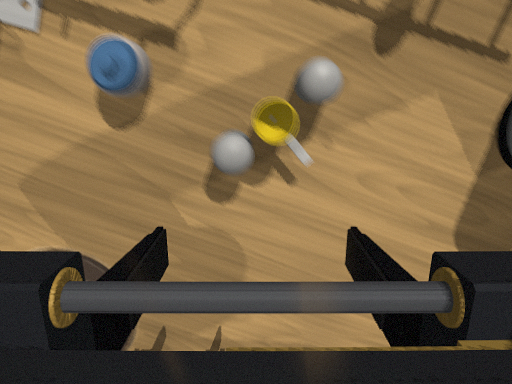

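The wrist view shows the funnel rim at (275,120), the cup handle at (298,150), canisters at (320,80) and (232,152), and the salt pot at (115,65). All are upright with clear space along the handle's direction. On to the holder.

>>> arm_command([
  [13, -44, 0, 8, 1],
  [26, -88, 0, 16, 1],
  [40, -132, 0, 20.6, 1],
  [54, -176, 0, 20.6, 1],
  [68, -222, 0, 20.6, 1],
])

```text
t: 1.8
eef_pos: [373.5, 19.2, 361.2]
tcp_rot: [3.141, -0.001, -0.003]
ft_force: [0.5, -0.1, -0.0]
opening: 1.001
grip_force: 0.0
```

>>> arm_command([
  [0, -40, 0, 0, 1],
  [0, -80, 0, 0, 1],
  [0, -120, 0, 0, 1],
  [0, -150, 0, 0, 1],
  [0, -150, 0, 0, 1],
])

```text
t: 2.3
eef_pos: [374.0, 170.2, 360.8]
tcp_rot: [-3.141, 0.0, 0.002]
ft_force: [-0.7, -0.1, -1.0]
opening: 1.001
grip_force: 0.0
```

Run:
```python
from h import *
import pickle
w=cam("wrist"); pickle.dump(w,open("w2.pkl","wb")); cv2.imwrite("pics/w2.png",w["frame"][:,:,::-1]); s=env.state();print(s["t"],s["eef_pos"],s["tcp_rot"],s["qvel"])
```

```text
2.35 [374.02893128 168.77929554 360.80989029] [3.14133407e+00 3.98808660e-04 1.43026768e-03] [-0.05057639 -0.01325177  0.01267569 -0.00608394  0.00267284 -0.02302378]
```

View pics/w2.png

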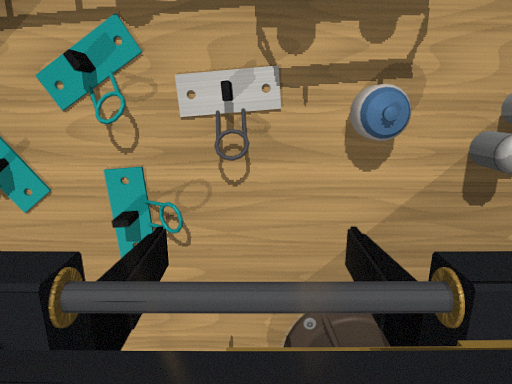

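The silver holder's plate spans (177..282, 67..117), with holes at about (191,94) and (266,88), the tab at (227,91), and the ring at (232,145). The turquoise decoys are to the left and the salt pot is at (382,112).

```bash
cat >> h.py <<'E'
def platepose(w,x0,y0,x1,y1,z):
    im=w["frame"][y0:y1,x0:x1]; hsv=cv2.cvtColor(im,cv2.COLOR_RGB2HSV)
    m=((hsv[...,1]<45)&(hsv[...,2]>120)).astype(np.uint8)
    cs,_=cv2.findContours(m,cv2.RETR_EXTERNAL,cv2.CHAIN_APPROX_NONE); k=max(cs,key=cv2.contourArea)[:,0]+[x0,y0]
    P=onz(w,k,z)[:,:2]; r=cv2.minAreaRect(P.astype(np.float32)); return r,cv2.boxPoints(r),k
E
python3 - <<'E'
from h import *
import pickle
w=pickle.load(open("w2.pkl","rb"))
r,b,k=platepose(w,165,55,295,125,5)
print(r);print(b)
g=cv2.cvtColor(w["frame"],cv2.COLOR_RGB2HSV)
# holes: saturated pixels inside the plate contour
m=np.zeros(g.shape[:2],np.uint8);cv2.fillPoly(m,[k.astype(np.int32)],1)
h=((g[...,1]>60)&(m>0)).astype(np.uint8);n,l,st,ce=cv2.connectedComponentsWithStats(h)
for i in range(1,n):
    if st[i,4]>25: print(st[i],ce[i],onz(w,[ce[i]],3)[0])
d=((g[...,2]<60)&(m>0)).astype(np.uint8);ys,xs=np.nonzero(d);print("tab",xs.mean(),ys.mean(),onz(w,[(xs.mean(),ys.mean())],30)[0])
E
```

```text
((462.9801940917969, 212.4866943359375), (59.798397064208984, 149.3854217529297), 4.780655384063721)
[[426.96002 284.4277 ]
 [439.41003 135.562  ]
 [499.00037 140.54568]
 [486.55035 289.41138]]
[262  84   8   9  53] [265.56603774  88.03773585] [467.67451091 157.92337128   3.        ]
[188  91   7   8  49] [190.85714286  94.55102041] [458.43134289 267.24678304   3.        ]
tab nan nan [nan nan nan]<stdin>:12: RuntimeWarning: Mean of empty slice.
  ret = ret.dtype.type(ret / rcount)
```

>>> arm_command([
  [38, 30, 0, 0, 1],
  [76, 60, 0, 0, 1],
  [114, 92, 0, 0, 1],
  [150, 127, 0, 0, 1],
  [150, 127, 0, 0, 1],
])

```text
t: 2.85
eef_pos: [526.9, 35.6, 359.8]
tcp_rot: [3.141, 0.001, -0.007]
ft_force: [-0.8, 0.4, -0.4]
opening: 0.999
grip_force: 0.0
```

Run:
```python
from h import *
import pickle
w=cam("wrist"); pickle.dump(w,open("w3.pkl","wb")); cv2.imwrite("pics/w3.png",w["frame"][:,:,::-1]); s=env.state();print(s["t"],s["eef_pos"],s["tcp_rot"],s["qvel"])
```

```text
2.9 [525.13897274  37.38472547 359.99221554] [ 3.14133024e+00  1.70727380e-03 -5.96003574e-03] [ 0.05178008 -0.04409932  0.04020286  0.00820988  0.00402649  0.02601459]
```

View pics/w3.png

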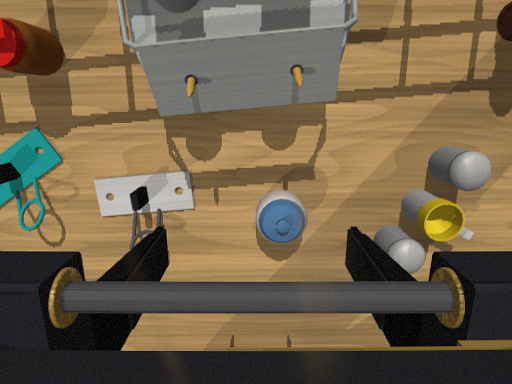

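>>> arm_command([
  [-20, 0, 20, 0, 1],
  [-40, 0, 50, 0, 1],
  [-60, 0, 80, 0, 1],
  [-60, 0, 80, 0, 1],
])

```text
t: 3.3
eef_pos: [460.0, 40.7, 278.7]
tcp_rot: [-3.141, 0.006, -0.002]
ft_force: [-0.5, 0.4, 0.3]
opening: 0.999
grip_force: 0.0
```

Run:
```python
from h import *
import pickle
w=cam("wrist"); pickle.dump(w,open("w4.pkl","wb")); cv2.imwrite("pics/w4.png",w["frame"][:,:,::-1]); s=env.state();print(s["t"],s["eef_pos"],s["tcp_rot"],s["qvel"])
```

```text
3.35 [462.51548928  40.57230402 280.81875886] [ 3.14158524e+00  1.80277301e-03 -1.64873568e-03] [ 0.00138393  0.00027922 -0.09813185  0.00109802  0.02272727  0.00228507]
```

View pics/w4.png

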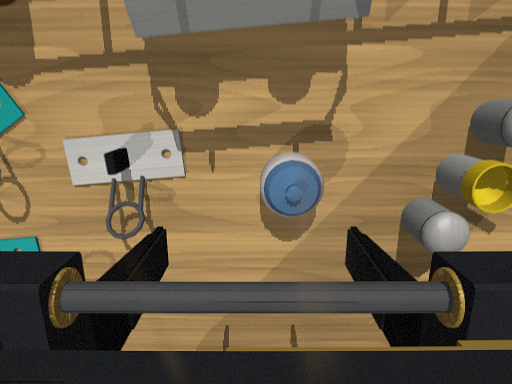

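The rack view (w3) shows brass pins with feet at about (192,78) and (297,69), tilted towards the robot. In w4 the pins are just out of the frame, so I'll take a second view that includes them.

>>> arm_command([
  [40, -30, -10, 0, 1],
  [78, -60, -20, 0, 1],
  [78, -60, -20, 0, 1],
  [78, -60, -20, 0, 1],
])

```text
t: 3.75
eef_pos: [542.9, 100.9, 301.8]
tcp_rot: [3.141, -0.001, -0.0]
ft_force: [-0.6, -0.4, 0.2]
opening: 1.001
grip_force: 0.0
```

```bash
cat > pins.py <<'E'
from h import *
import pickle
w5=cam("wrist"); pickle.dump(w5,open("w5.pkl","wb")); cv2.imwrite("pics/w5.png",w5["frame"][:,:,::-1]); s=env.state();print(s["t"],s["eef_pos"],s["tcp_rot"])
w3=pickle.load(open("w3.pkl","rb")); np.set_printoptions(precision=1,suppress=True)
def pins(c,y1):
    g=cv2.cvtColor(c["frame"],cv2.COLOR_RGB2HSV)[:y1]
    m=((g[...,0]>10)&(g[...,0]<30)&(g[...,1]>130)&(g[...,2]>90)).astype(np.uint8); m[:, :60]=0
    n,l,st,ce=cv2.connectedComponentsWithStats(m); out=[]
    for i in range(1,n):
        if st[i,4]>60:
            ys,xs=np.nonzero(l==i); print(st[i],ce[i])
            o=[]
            for r in (ys.min(),ys.max()): o.append((xs[abs(ys-r)<=1].mean(),float(r)))
            out.append(o)
    return out
a=pins(w3,110);b=pins(w5,160);print(a);print(b)
pickle.dump((a,b),open("ab.pkl","wb"))
E
python3 pins.py
```

```text
3.8 [542.19535229 100.36132098 301.60405387] [ 3.14142236e+00 -5.45698265e-04 -1.11560632e-03]
[293  67  10  20 130] [297.6  75.6]
[186  77   9  20 130] [190.   85.8]
[374  81  15  24 207] [381.8  91.6]
[251  91   9  25 182] [255.3 102.1]
[[(np.float64(296.5), 67.0), (np.float64(300.0), 86.0)], [(np.float64(190.72727272727272), 77.0), (np.float64(189.0), 96.0)]]
[[(np.float64(378.6923076923077), 81.0), (np.float64(386.7142857142857), 104.0)], [(np.float64(254.66666666666666), 91.0), (np.float64(256.2), 115.0)]]
```

View pics/w5.png

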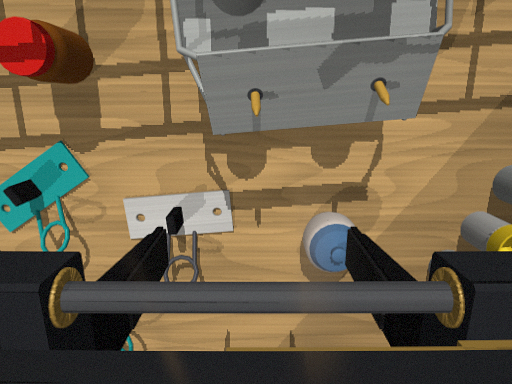

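Run:
```python
from h import *
import pickle
from scipy.optimize import least_squares
np.set_printoptions(precision=2,suppress=True)
a,b=pickle.load(open("ab.pkl","rb")); cs=[pickle.load(open(f,"rb")) for f in("w3.pkl","w5.pkl")]
n=np.array([-.574,0,.819]); up=np.array([.819,0,.574])*4
def pts(p):
    R=Ro.from_euler("z",p[3]).as_matrix(); return [[p[:3]+R@([0,y,0]+v) for v in (up,30*n)] for y in(-55,55)]
def res(p,idx=(0,1)): return np.concatenate([(proj(cs[i],np.array(pts(p)).reshape(-1,3))-np.array((a,b)[i]).reshape(-1,2)).ravel() for i in idx])
for idx in((0,1),(0,),(1,)):
    r=least_squares(res,[630,42,130,.07],args=(idx,)); print(r.x[:3],np.degrees(r.x[3]),r.fun)
for j in(0,1):
  for k in (0,1): print(tri(cs[0],a[j][k],cs[1],b[j][k]))
t=cam("top")
r=least_squares(res,[630,42,130,.07]); print(proj(t,np.array(pts(r.x)).reshape(-1,3)), proj(cam("side"),np.array(pts(r.x)).reshape(-1,3)))
p=r.x; R=Ro.from_euler("z",p[3]).as_matrix()
for nm,v in(("grip hung",34*n),("tip mid",30*n),("ring",[-82,0,-10])): print(nm,p[:3]+R@np.array(v))
# holder again
for f,box in(("w3.pkl",(85,160,205,225)),("w5.pkl",(115,180,245,245))): print(platepose(pickle.load(open(f,"rb")),*box,5)[0])
```

```text
[628.44  48.5  148.02] 4.602505380414583 [ 0.13 -0.43  0.38  0.39  0.1  -0.63  0.51  0.5  -0.51 -0.48  0.29  0.58
 -0.54 -0.27 -0.24  0.23]
[628.44  48.8  147.61] 4.601600274308253 [-0.2  -0.38  0.03  0.41 -0.12 -0.6   0.29  0.52]
[628.47  48.11 146.94] 4.6111411776154165 [-0.47 -0.46  0.3   0.53 -0.09 -0.26  0.23  0.15]
(array([635.52,  -5.65, 152.96]), np.float64(0.09519955930924888))
(array([616.11,  -7.29, 172.89]), np.float64(0.12206378473890368))
(array([626.73, 103.14, 153.24]), np.float64(0.5080898020814891))
(array([607.24, 101.72, 176.42]), np.float64(0.10466606438535048))
[[289.27 149.41]
 [290.2  154.1 ]
 [258.98 152.66]
 [259.47 157.39]] [[302.24 197.7 ]
 [296.56 192.76]
 [287.55 180.68]
 [282.02 175.83]]
grip hung [608.99  46.93 175.86]
tip mid [611.28  47.12 172.59]
ring [546.71  41.92 138.02]
((462.8906555175781, 212.99945068359375), (60.933998107910156, 149.8224639892578), 4.80824613571167)
((463.48150634765625, 212.46029663085938), (61.05316925048828, 149.83912658691406), 4.714369773864746)
```

Rack origin is about (628.4, 48.5, 147.5) with yaw 4.6°. The holder is at (463.0, 212.6) with yaw 4.8°.

>>> arm_command([
  [-25, -35, 30, -4.8, 1],
  [-50, -70, 70, -4.8, 1],
  [-79, -112, 110, -4.8, 1],
  [-79, -112, 150, -4.8, 1],
  [-79, -112, 190, -4.8, 1],
])

```text
t: 4.4
eef_pos: [462.3, 213.4, 111.0]
tcp_rot: [-3.141, -0.003, 0.083]
ft_force: [1.3, 0.3, -0.3]
opening: 1.001
grip_force: 0.0
```

Run:
```python
from h import *
s=env.state();print(s["t"],s["eef_pos"],np.degrees(s["tcp_rot"]),totool(np.array([463,212.6,15])-s["eef_pos"],s))
```

```text
4.4 [462.29011333 213.38199163 110.98516043] [-1.79963416e+02 -1.60550700e-01  4.77298612e+00] [ 0.37339109  0.89963669 95.9860287 ]
```

>>> arm_command([
  [0, 1, 40, 0, 1],
  [0, 1, 80, 0, 0.6],
  [0, 1, 96, 0, 0.4],
  [0, 1, 96, 0, 0.3],
  [0, 1, 96, 0, 0.2],
])

```text
t: 4.9
eef_pos: [463.8, 211.1, 15.8]
tcp_rot: [-3.142, -0.0, 0.081]
ft_force: [0.1, -0.3, -0.4]
opening: 0.719
grip_force: 0.0
```

>>> arm_command([
  [0, 0, 0, 0, 0],
  [0, 0, 0, 0, 0],
  [0, 0, 0, 0, 0],
  [0, 0, 0, 0, 0],
  [0, 0, 0, 0, 0],
])

```text
t: 5.4
eef_pos: [463.6, 211.5, 15.3]
tcp_rot: [-3.142, -0.0, 0.082]
ft_force: [0.4, 0.3, -0.6]
opening: 0.301
grip_force: 0.0
```

>>> arm_command([
  [0, 0, 0, 0, 0],
  [0, 0, 0, 0, 0],
  [0, 0, 0, 0, 0],
  [0, 0, 0, 0, 0],
])

```text
t: 5.8
eef_pos: [463.6, 211.4, 15.0]
tcp_rot: [3.141, -0.0, 0.082]
ft_force: [0.0, 0.2, -1.3]
opening: 0.126
grip_force: 30.0
```

>>> arm_command([
  [0, 0, -30, 0, 0],
  [0, 0, -70, 0, 0],
  [0, 0, -110, 0, 0],
  [0, 0, -150, 0, 0],
  [0, 0, -190, 0, 0],
])

```text
t: 6.3
eef_pos: [462.8, 211.3, 206.2]
tcp_rot: [3.141, 0.001, 0.082]
ft_force: [0.3, 0.1, -4.6]
opening: 0.127
grip_force: 30.0
```

Run:
```python
from h import *
w=cam("wrist");cv2.imwrite("pics/w6.png",w["frame"][:,:,::-1]);s=env.state();print(s)
```

```text
{'t': 6.35, 'joints': array([ 2.98599862e-01,  3.29880273e-01,  1.84157088e+00, -8.35430965e-05,
        9.62905413e-01,  1.78725467e+00]), 'qvel': array([ 0.00122333,  0.0444835 ,  0.04488844,  0.00232853, -0.17788597,
        0.00122873]), 'tau': array([-7.60393739e-01, -2.84513998e+01, -1.14106706e+01, -1.67875743e-02,
       -3.64480466e-01,  7.16225799e-06]), 'eef_pos': array([464.94554273, 212.04316588, 212.15537483]), 'tcp_rot': array([-3.14010583, -0.00708203,  0.08218372]), 'ft_force': array([2.74414184, 1.37018552, 2.72672737]), 'moment': array([ 0.16658899, -0.45433337,  0.03404364]), 'grip_force': 29.99960035085678, 'opening': 0.127066000838318}
```

View pics/w6.png

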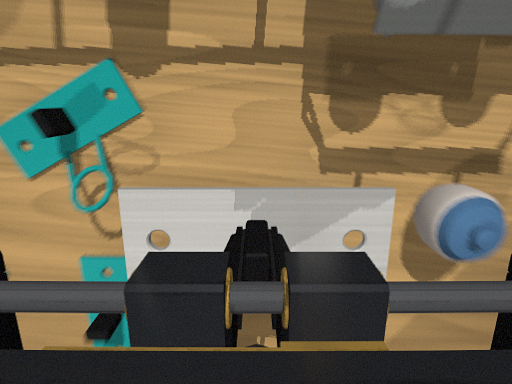

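Grip is good: the plate is held in the fingers, with holes at (158,239) and (354,239) and the far edge at row 188, so it looks about level. I'll work out the hole positions in the tool frame.

```bash
cat > hand.py <<'E'
from h import *
np.set_printoptions(precision=1,suppress=True)
w=cam("wrist");s=env.state();g=cv2.cvtColor(w["frame"],cv2.COLOR_RGB2HSV)
m=((g[...,1]>60)).astype(np.uint8)[150:252,100:420]
n,l,st,ce=cv2.connectedComponentsWithStats(m); H=[]
for i in range(1,n):
    if 150<st[i,4]<700 and .6<st[i,2]/st[i,3]<1.7: print(st[i]); H.append(ce[i]+[100,150])
H=sorted(H,key=lambda p:p[0])
print(H)
u=cv2.undistortPoints(np.array(H).reshape(-1,1,2),w["K"],w["D"])[:,0]
z=110/np.linalg.norm(u[0]-u[1]); P=np.c_[u,[1,1]]*z
Q=P@w["hand_eye"][:3,:3].T+w["hand_eye"][:3,3]; print("holes tool",Q,"depth",z)
print(s["eef_pos"],np.degrees(s["tcp_rot"]),s["ft_force"],s["moment"])
E
python3 hand.py
```

```text
[ 50  80  20  18 264]
[244  80  19  18 261]
[array([159.7, 238.6]), array([352.9, 238.6])]
holes tool [[ -0.2 -55.7  14.1]
 [ -0.2  54.3  14.2]] depth 196.79328471931746
[464.9 212.  209.2] [-179.9   -0.4    4.7] [-0.6  0.3 -4.9] [-0.  -0.1 -0. ]
```

>>> arm_command([
  [25, 35, -15, 0, 0],
  [50, 70, -15, 0, 0],
  [77, 105, -15, 0, 0],
  [105, 140, -15, 0, 0],
  [132, 177, -15, 0, 0],
])

```text
t: 6.9
eef_pos: [609.9, 44.5, 217.9]
tcp_rot: [-3.141, 0.003, 0.082]
ft_force: [0.4, 1.0, -5.4]
opening: 0.124
grip_force: 30.0
```

>>> arm_command([
  [0, 0, 0, 0, 0],
  [0, 0, 0, 0, 0],
])

```text
t: 7.1
eef_pos: [609.0, 45.1, 217.6]
tcp_rot: [-3.141, 0.004, 0.08]
ft_force: [-0.3, 0.3, -5.1]
opening: 0.122
grip_force: 30.0
```

```bash
cat > tgt.py <<'E'
from h import *
import sys
np.set_printoptions(precision=1,suppress=True)
s=env.state(); R=Ro.from_euler("xyz",s["tcp_rot"]); t=np.array(list(map(float,sys.argv[1:4])))
print(s["t"],s["eef_pos"],np.degrees(s["tcp_rot"]),"shift",totool(t-s["eef_pos"],s),"F",s["ft_force"],"grip",s["grip_force"],s["opening"])
E
python3 hand.py; python3 tgt.py 611.4 46.4 187
```

```text
[ 51  80  19  17 250]
[244  80  19  18 260]
[array([159.9, 238.5]), array([352.9, 238.4])]
holes tool [[ -0.2 -55.6  14.2]
 [ -0.1  54.4  14.3]] depth 196.87091203207282
[608.6  45.9 218.1] [-180.     0.2    4.7] [ 0.9  0.7 -5.7] [0. 0. 0.]
7.15 [608.6  45.9 218.1] [-180.     0.2    4.7] shift [ 2.9 -0.2 31.1] F [ 0.9  0.7 -5.7] grip 29.998730421066284 0.12481436271003896
```

>>> arm_command([
  [1.5, 0, 10, 0, 0],
  [2.5, 0, 20, 0, 0],
  [2.5, 0, 28, 0, 0],
  [2.5, 0, 31, 0, 0],
])

```text
t: 7.55
eef_pos: [611.4, 46.6, 187.6]
tcp_rot: [-3.141, 0.002, 0.083]
ft_force: [-1.2, -0.5, -4.7]
opening: 0.123
grip_force: 30.0
```

>>> arm_command([
  [1.5, 0, 2.5, 0, 0],
  [3, 0, 5, 0, 0],
  [3, 0, 5, 0, 0],
])

```text
t: 7.85
eef_pos: [615.2, 46.3, 183.8]
tcp_rot: [3.141, -0.0, 0.082]
ft_force: [-0.5, -0.3, -4.5]
opening: 0.128
grip_force: 30.0
```

```bash
python3 hand.py; python3 tgt.py 615 46.4 180.5
python3 - <<'E'
from h import *
c=cam("wrist");f=c["frame"][:,:,::-1];w=cam("side")["frame"][:,:,::-1]
cv2.imwrite("pics/c7.png",np.hstack([cv2.resize(f[140:340,60:460],(400,200)),cv2.resize(w[130:230,230:380],(390,260))[:200]]))
E
```

```text
[  0  63  25  39 497]
[ 52  80  18  19 205]
[244  81  18  17 207]
[array([108.4, 239. ]), array([160.2, 239.2]), array([352. , 239.3])]
7.9 [615.2  46.3 184. ] [180.   -0.    4.7] shift [-0.2 -0.1  3.5] F [-0.7 -0.3 -5.7] grip 29.998639225959778 0.12473813376213608Traceback (most recent call last):
  File "hand.py", line 11, in <module>
    z=110/np.linalg.norm(u[0]-u[1]); P=np.c_[u,[1,1]]*z
                                       ~~~~~^^^^^^^^^
    res = self.concatenate(tuple(objs), axis=axis)
ValueError: all the input array dimensions except for the concatenation axis must match exactly, but along dimension 0, the array at index 0 has size 3 and the array at index 1 has size 2
```

Run:
```python
from h import *
c=cam("wrist");g=cv2.cvtColor(c["frame"],cv2.COLOR_RGB2HSV)
for x in (160,352):
    for y in range(226,252,2): print(" ".join("%3d/%3d/%3d"%tuple(g[y,xx]) for xx in range(x-12,x+13,3)))
    print()
```

```text
20/ 11/214  26/  9/208  20/ 11/210  34/ 10/210  26/  9/209  23/ 11/210  23/ 10/208  25/  7/211  20/ 11/211
 34/ 10/207  22/ 13/210  27/ 12/213  26/ 10/204  26/  8/214  26/ 10/209  21/ 12/214  21/ 12/211  21/ 12/213
 30/ 12/213  21/ 13/202  13/ 17/134  16/ 37/117  17/ 35/117  12/  7/190  24/ 12/212  18/ 12/211  33/ 12/208
 21/ 12/218  15/  9/119  27/ 28/100  20/166/157  20/173/167  18/176/ 94  15/  6/182  23/ 10/213  17/  8/211
 19/ 12/164  40/  8/102 110/ 21/111  20/172/211  21/164/233  20/170/183  19/139/101  30/ 10/208  23/ 15/210
 25/ 11/142  45/  5/111  97/ 20/113  20/168/215  22/169/234  20/171/172  21/ 80/ 92  23/ 11/183  28/ 15/211
 21/ 13/136  38/  9/113 100/ 20/115  20/163/222  21/170/228  20/170/138  68/  9/118  45/ 11/138  30/ 11/210
 45/ 11/145  16/ 47/113  17/ 62/147  20/169/219  20/175/191  20/166/115  14/ 25/110  24/ 35/103  16/ 13/216
 30/  9/169  50/  6/122  17/127/200  20/165/222  20/171/186  18/121/183  19/124/119  16/ 84/139  27/ 12/214
 20/ 13/176  20/  6/131  18/ 69/171  21/165/236  21/174/139  18/119/207  18/125/124  21/ 18/194  27/ 12/213
 24/  7/193  19/ 11/1
[... 1007 characters left out ...]
/226  20/167/208 107/ 22/ 83  60/ 10/ 99  21/ 14/126
 20/  8/201  21/ 26/154  17/ 84/146  19/172/135  21/162/225  20/171/207  18/ 92/142  18/ 54/141  45/  4/127
 19/ 10/205  19/ 36/168  18/122/172  17/128/118  19/170/215  20/167/205  18/121/189  17/ 54/147  10/ 10/153
 23/ 11/203  18/ 17/175  17/123/162  17/111/120  19/168/208  20/169/193  18/ 95/175  30/ 10/129  30/ 11/188
 27/ 11/204  26/ 10/201  19/ 24/146  16/106/123  20/143/153  20/114/147   8/  7/143  24/  8/164  19/ 10/208
 17/ 11/206  27/ 11/208  20/  8/196  25/ 10/155  30/  4/137  24/  8/155  26/ 11/163  20/ 11/216  17/ 11/209
 20/ 11/209  22/ 13/214  17/ 11/211  26/ 10/213  24/ 12/208  24/ 12/220  24/  6/231  26/  8/214  30/  8/213
```

Brass pixels fill the middle of both holes, so both pin tips are in. Lowering further while watching the force.

>>> arm_command([
  [0, 0, 2, 0, 0],
  [0, 0, 4, 0, 0],
  [0, 0, 4, 0, 0],
])

```text
t: 8.35
eef_pos: [616.1, 46.4, 180.4]
tcp_rot: [3.141, -0.003, 0.082]
ft_force: [6.1, 2.2, -3.0]
opening: 0.126
grip_force: 30.0
```

>>> arm_command([
  [0, 0, 2, 0, 0],
  [0, 0, 4, 0, 0],
  [0, 0, 4, 0, 0],
])

```text
t: 8.65
eef_pos: [617.6, 46.5, 177.6]
tcp_rot: [3.141, -0.007, 0.082]
ft_force: [10.8, 2.2, 1.6]
opening: 0.12
grip_force: 30.0
```

>>> arm_command([
  [-2, 0, 2, 0, 0],
  [-4, 0, 4, 0, 0],
  [-5, 0, 6, 0, 0],
  [-5, 0, 6, 0, 0],
])

```text
t: 9.05
eef_pos: [612.1, 46.1, 172.8]
tcp_rot: [3.141, -0.007, 0.082]
ft_force: [3.3, 2.1, 13.6]
opening: 0.127
grip_force: 30.0
```

```bash
cat > tilt.py <<'E'
from h import *
# plate far-edge and holes as seen: width of far edge vs hole spacing gives tilt
np.set_printoptions(precision=2,suppress=True)
w=cam("wrist");s=env.state();f=w["frame"];g=cv2.cvtColor(f,cv2.COLOR_RGB2HSV)
cols={}
for x in (170,200,310,340):
    col=(g[:,x,1]<30)&(g[:,x,2]>170); ys=np.nonzero(col[60:260])[0]+60; print(x,ys.min() if len(ys) else None,end=" ")
m=((g[...,1]>140)&(g[...,0]>10)&(g[...,0]<28)).astype(np.uint8); m[:150]=0;m[262:]=0
n,l,st,ce=cv2.connectedComponentsWithStats(m)
print([ (st[i].tolist()) for i in range(1,n) if st[i,4]>25])
print(s["t"],s["eef_pos"],s["tcp_rot"],s["ft_force"],s["moment"])
E
python3 tilt.py
```

```text
170 148 200 79 310 148 340 148 [[148, 221, 17, 29, 331], [348, 221, 16, 29, 319]]
9.1 [612.08  46.08 172.69] [ 3.14 -0.01  0.08] [ 2.26  1.54 14.53] [ 0.43 -0.9   0.1 ]
```

```bash
cat >> tilt.py <<'E'
V=np.linalg.inv(w["hand_eye"]); th=np.radians(np.arange(0,51,5))
def row(x,h): # plate point x, height h above underside, pivot at 34
    P=np.c_[x*np.cos(th)+(34-h)*np.sin(th),0*th-40,-19+(34-h)*np.cos(th)-x*np.sin(th)]
    Q=P@V[:3,:3].T+V[:3,3]; return w["K"][1,2]+w["K"][1,1]*Q[:,1]/Q[:,2]
print("rows@0,5..50",row(30,5).round())
E
python3 tilt.py
```

```text
170 148 200 79 310 148 340 148 [[148, 221, 17, 29, 332], [348, 220, 16, 30, 320]]
9.15 [612.06  46.06 172.69] [ 3.14 -0.01  0.08] [ 2.98  1.21 14.04] [ 0.38 -0.91  0.02]
rows@0,5..50 [189. 186. 183. 181. 179. 178. 177. 177. 178. 180. 182.]
```

>>> arm_command([
  [-2, 0, 2, 0, 0],
  [-4, 0, 4, 0, 0],
  [-5, 0, 6, 0, 0],
  [-5, 0, 6, 0, 0],
])

```text
t: 9.55
eef_pos: [606.4, 45.6, 166.1]
tcp_rot: [3.141, -0.005, 0.082]
ft_force: [2.3, 0.2, 10.6]
opening: 0.125
grip_force: 30.0
```

```bash
python3 tilt.py
```

```text
170 138 200 68 310 138 340 138 [[144, 210, 18, 36, 437], [351, 210, 18, 35, 421]]
9.6 [606.39  45.63 166.06] [ 3.14 -0.    0.08] [ 0.44  2.27 11.84] [ 0.33 -0.65  0.04]
rows@0,5..50 [189. 186. 183. 181. 179. 178. 177. 177. 178. 180. 182.]
```

Run:
```python
from h import *
f=cam("wrist")["frame"][:,:,::-1];w=cam("side")["frame"][:,:,::-1]
cv2.imwrite("pics/c8.png",np.hstack([cv2.resize(f[60:310,90:430],(408,300)),cv2.resize(w[140:220,250:355],(392,300),interpolation=cv2.INTER_CUBIC)]))
```

View pics/c8.png

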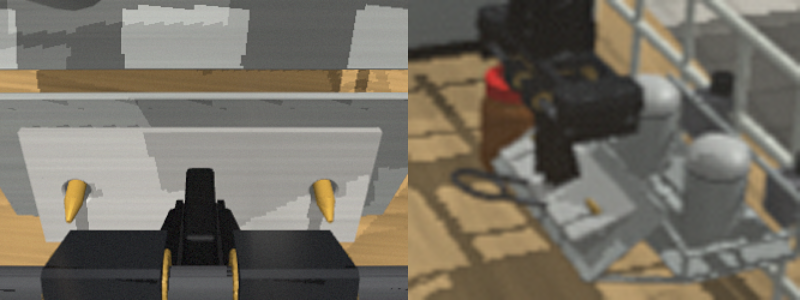

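The wrist crop shows both brass pins well through the holes with the plate tilted parallel to the panel. The side crop shows the ring level towards the robot. I'll press on down along the pins.

>>> arm_command([
  [1.5, 0, 3, 0, 0],
  [3, 0, 5, 0, 0],
  [4, 0, 8, 0, 0],
  [4, 0, 8, 0, 0],
])

```text
t: 10.1
eef_pos: [608.4, 45.9, 157.4]
tcp_rot: [3.141, 0.0, 0.082]
ft_force: [-7.7, -0.2, 12.8]
opening: 0.125
grip_force: 30.0
```

```bash
python3 tilt.py
```

```text
170 144 200 70 310 144 340 144 [[139, 214, 20, 43, 564], [354, 214, 20, 42, 541]]
10.15 [608.41  45.87 157.4 ] [3.14 0.   0.08] [-7.39 -0.14 12.78] [0.14 0.87 0.02]
rows@0,5..50 [189. 186. 183. 181. 179. 178. 177. 177. 178. 180. 182.]
```

>>> arm_command([
  [0, 0, 0, 0, 0.5],
  [0, 0, 0, 0, 0.5],
  [0, 0, 0, 0, 0.5],
  [0, 0, 0, 0, 0.5],
  [0, 0, 0, 0, 0.5],
])

```text
t: 10.65
eef_pos: [609.0, 45.8, 155.9]
tcp_rot: [3.142, 0.0, 0.082]
ft_force: [-0.3, 0.1, -0.8]
opening: 0.472
grip_force: 0.0
```

>>> arm_command([
  [0, 0, -15, 0, 0.5],
  [0, 0, -40, 0, 0.5],
  [0, 0, -80, 0, 0.5],
  [0, 0, -120, 0, 0.5],
  [-30, 0, -150, 0, 0.5],
])

```text
t: 11.15
eef_pos: [580.8, 43.4, 307.8]
tcp_rot: [3.141, -0.002, 0.082]
ft_force: [-0.1, -0.6, -0.3]
opening: 0.501
grip_force: 0.0
```

>>> arm_command([
  [-40, 0, 0, 0, 0.8],
  [-50, 0, 0, 0, 0.8],
  [-50, 0, 0, 0, 0.8],
])

```text
t: 11.45
eef_pos: [528.6, 39.3, 306.6]
tcp_rot: [3.141, -0.001, 0.082]
ft_force: [-0.2, -0.0, 0.2]
opening: 0.694
grip_force: 0.0
```

Run:
```python
from h import *
import pickle
w=cam("wrist");pickle.dump(w,open("w9.pkl","wb"));f=w["frame"][:,:,::-1];s=env.state();print(s["t"],s["eef_pos"],s["ft_force"],s["opening"])
v=cam("side")["frame"][:,:,::-1]
cv2.imwrite("pics/c9.png",np.hstack([cv2.resize(f[0:250,90:430],(408,300)),cv2.resize(v[140:220,250:355],(392,300),interpolation=cv2.INTER_CUBIC)]))
# expected projections of hung holder
O=np.array([628.4,48.5,147.5]);R=Ro.from_euler("z",4.6,degrees=True).as_matrix()@Ro.from_euler("y",-35,degrees=True).as_matrix()
P=[O+R@np.array(p) for p in([30,75,5],[30,-75,5],[-30,75,5],[-30,-75,5],[-72.9,0,38.8],[0,0,50])]
print(proj(w,P).round(1))
```

```text
11.5 [529.62629278  39.27575706 306.19970855] [ 0.36671441 -0.47728473  0.41392993] 0.7386769695919837
[[164.9  42.7]
 [347.   43. ]
 [177.5 104. ]
 [334.5 104.2]
 [255.9 161.1]
 [255.9 106.1]]
```

View pics/c9.png

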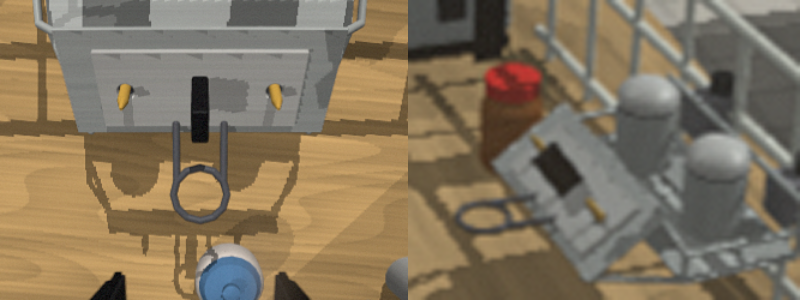

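The holder is hung flush on both pins. The ring is at (257,161), where (256,161) was expected, and the side crop shows it level. Now the funnel.

>>> arm_command([
  [-28, 41, 0, 8, 0.9],
  [-56, 82, 0, 16, 0.9],
  [-84, 123, 0, 24, 0.9],
  [-112, 164, 0, 32, 0.9],
  [-140, 205, 0, 36.7, 0.9],
])

```text
t: 12.05
eef_pos: [406.5, -178.4, 305.6]
tcp_rot: [3.142, 0.001, -0.563]
ft_force: [0.6, -1.2, 0.0]
opening: 0.896
grip_force: 0.0
```

>>> arm_command([
  [0, 14, 0, 0, 0.9],
  [0, 14, 0, 0, 0.9],
  [0, 14, 0, 0, 0.9],
])

```text
t: 12.35
eef_pos: [399.9, -188.6, 305.6]
tcp_rot: [-3.141, 0.001, -0.559]
ft_force: [-0.4, -0.6, -0.4]
opening: 0.901
grip_force: 0.0
```

```bash
cat > fun.py <<'E'
from h import *
np.set_printoptions(precision=1,suppress=True)
w=cam("wrist");s=env.state();cv2.imwrite("pics/w10.png",w["frame"][:,:,::-1]);print(s["t"],s["eef_pos"],np.degrees(s["tcp_rot"]))
g=cv2.cvtColor(w["frame"],cv2.COLOR_RGB2HSV)
m=((g[...,0]>22)&(g[...,0]<35)&(g[...,1]>150)&(g[...,2]>60)).astype(np.uint8)
cs,_=cv2.findContours(m,cv2.RETR_EXTERNAL,cv2.CHAIN_APPROX_NONE);k=max(cs,key=cv2.contourArea)[:,0];print("bbox",cv2.boundingRect(k))
for z in (84,87,90): print(z,cv2.minEnclosingCircle(onz(w,k,z)[:,:2].astype(np.float32)))
# grey blobs: canisters, handle
gm=((g[...,1]<45)&(g[...,2]>100)).astype(np.uint8); gm[235:]=0
n,l,st,ce=cv2.connectedComponentsWithStats(gm)
for i in range(1,n):
    if st[i,4]>150:
        ys,xs=np.nonzero(l==i);c,r=cv2.minEnclosingCircle(np.c_[xs,ys].astype(np.float32));print(st[i],"cen",ce[i],"@80",onz(w,[ce[i]],80)[0],"@46",onz(w,[ce[i]],46)[0])
E
python3 fun.py
```

```text
12.4 [ 400.  -188.1  305.7] [-180.    0.  -32.]
bbox (236, 96, 51, 52)
84 ((442.3780517578125, -219.62802124023438), 28.142459869384766)
87 ((442.54278564453125, -219.68971252441406), 27.926345825195312)
90 ((442.7074890136719, -219.75132751464844), 27.710294723510742)
[ 233   24   48   48 1807] cen [256.   47.4] @80 [ 510.7 -256.2   80. ] @46 [ 514.7 -258.7   46. ]
[  0  54  27  45 593] cen [ 8.8 74.8] @80 [631.4 -13.5  80. ] @46 [645.9   4.9  46. ]
[286 112  39  13 431] cen [305.5 117.6] @80 [ 419.7 -264.3   80. ] @46 [ 415.9 -267.5   46. ]
[ 239  153   43   49 1567] cen [259.4 178.8] @80 [ 387.6 -183.9   80. ] @46 [ 381.1 -180.1   46. ]
[ 94 184  54  51 570] cen [129.1 196.7] @80 [451.2 -41.2  80. ] @46 [450.2 -25.1  46. ]
```

```bash
python3 tgt.py 442.5 -219.7 61
```

```text
12.4 [ 400.  -188.1  305.7] [-180.    0.  -32.] shift [ 52.9   4.4 244.6] F [-0.4  0.6 -1.1] grip 0.0 0.9005839750672142
```

>>> arm_command([
  [18, 1, 30, -2, 0.9],
  [35, 3, 70, -2, 0.9],
  [53, 4.4, 110, -2, 0.9],
  [53, 4.4, 140, -2, 0.9],
  [53, 4.4, 150, -2, 0.9],
])

```text
t: 12.9
eef_pos: [441.8, -218.6, 153.1]
tcp_rot: [-3.141, 0.005, -0.522]
ft_force: [0.2, 1.2, 0.3]
opening: 0.901
grip_force: 0.0
```

```bash
python3 tgt.py 442.5 -219.7 61
```

```text
12.9 [ 441.8 -218.6  153.1] [-180.     0.3  -29.9] shift [ 1.6  0.7 92.1] F [0.2 1.2 0.3] grip 0.0 0.9013572082168286
```

>>> arm_command([
  [1, 0.5, 35, 0, 0.9],
  [1, 0.5, 65, 0, 0.9],
  [1, 0.5, 90, 0, 0.9],
  [1, 0.5, 94.5, 0, 0.9],
  [1, 0.5, 94.5, 0, 0.8],
])

```text
t: 13.4
eef_pos: [443.0, -220.7, 61.9]
tcp_rot: [3.142, 0.0, -0.523]
ft_force: [0.8, 0.9, -0.3]
opening: 0.857
grip_force: 0.0
```

>>> arm_command([
  [0, 0, 0, 0, 0.5],
  [0, 0, 0, 0, 0.5],
  [0, 0, 0, 0, 0.5],
  [0, 0, 0, 0, 0.5],
  [0, 0, 0, 0, 0.5],
])

```text
t: 13.9
eef_pos: [442.7, -221.3, 62.2]
tcp_rot: [3.142, -0.001, -0.524]
ft_force: [0.3, 1.0, 7.0]
opening: 0.576
grip_force: 30.0
```

>>> arm_command([
  [0, 0, -3, 0, 0.4],
  [0, 0, -10, 0, 0.4],
  [0, 0, -20, 0, 0.4],
  [0, 0, -35, 0, 0.4],
  [0, 0, -50, 0, 0.4],
])

```text
t: 14.4
eef_pos: [442.3, -221.1, 112.7]
tcp_rot: [3.142, -0.0, -0.524]
ft_force: [-0.2, -1.1, 0.6]
opening: 0.575
grip_force: 30.0
```

```bash
python3 tgt.py 442.5 -219.7 61
cat > chk.py <<'E'
from h import *
np.set_printoptions(precision=1,suppress=True)
t=cam("side");g=cv2.cvtColor(t["frame"],cv2.COLOR_RGB2HSV)
m=((g[...,0]>22)&(g[...,0]<35)&(g[...,1]>140)&(g[...,2]>60)).astype(np.uint8)
n,l,st,ce=cv2.connectedComponentsWithStats(m)
for i in range(1,n):
    if st[i,4]>15: print("yellow side",st[i],ce[i])
E
python3 chk.py
```

```text
14.4 [ 442.3 -221.1  112.7] [180.  -0. -30.] shift [-0.6 -1.3 51.7] F [-0.2 -1.1  0.6] grip 29.99975163023919 0.5749780008175616
yellow side [265 253   8  16  68] [268.9 261.8]
yellow side [253 259   3   7  19] [254.1 261.7]
yellow side [261 271   3  10  30] [262.  275.5]
```

>>> arm_command([
  [0, 0, -40, 0, 0.4],
  [0, 0, -80, 0, 0.4],
  [0, 0, -120, 0, 0.4],
  [0, 0, -140, 0, 0.4],
  [0, 0, -140, 0, 0.4],
])

```text
t: 14.95
eef_pos: [443.1, -221.5, 254.4]
tcp_rot: [3.141, -0.006, -0.524]
ft_force: [0.4, 0.3, -0.4]
opening: 0.577
grip_force: 30.0
```

```bash
cat > fh.py <<'E'
from h import *
np.set_printoptions(precision=1,suppress=True)
s=env.state();e=s["eef_pos"];print(s["t"],e,np.degrees(s["tcp_rot"]))
t=cam("side")
g=cv2.cvtColor(t["frame"],cv2.COLOR_RGB2HSV)
m=((g[...,0]>20)&(g[...,0]<36)&(g[...,1]>150)&(g[...,2]>50)).astype(np.uint8)
# expected pixels for axis points (z rel TCP): grasp at z_f 77 -> spout end TCP-58, neck TCP-6.5
for dz in (-58,-18,-6,4,26): print(dz,proj(t,[e+[0,0,dz]])[0],end=" ")
x,y=proj(t,[e+[0,0,-40]])[0].astype(int)
for r in range(y-40,y+30):
    xs=np.nonzero(m[r,x-40:x+40])[0]
    if len(xs): print(r,xs.min()+x-40,xs.max()+x-40,end=" | ")
w=cam("wrist");gw=cv2.cvtColor(w["frame"],cv2.COLOR_RGB2HSV)
mw=((gw[...,0]>20)&(gw[...,0]<36)&(gw[...,1]>150)&(gw[...,2]>50)).astype(np.uint8);k=max(cv2.findContours(mw,0,1)[0],key=cv2.contourArea);print("wrist",cv2.boundingRect(k))
cv2.imwrite("pics/w11.png",w["frame"][:,:,::-1])
E
python3 fh.py
```

```text
14.95 [ 443.1 -221.5  254.4] [180.   -0.3 -30. ]
-58 [263.  237.1] -18 [263.3 224.4] -6 [263.3 220.4] 4 [263.4 217.1] 26 [263.5 209.8] 208 273 273 | 209 273 274 | 210 273 274 | 211 254 274 | 212 254 274 | 213 253 274 | 214 254 274 | 215 254 274 | 216 255 274 | 217 255 274 | 218 254 274 | 219 254 273 | 220 255 273 | 221 267 272 | 222 267 270 | 223 267 268 | 227 263 265 | 228 262 264 | 229 262 265 | 230 263 265 | 231 262 265 | 232 264 264 | 233 262 265 | 234 262 265 | 235 262 264 | 236 262 265 | 237 262 264 | wrist (197, 199, 122, 83)
```

>>> arm_command([
  [-7, -45, 0, -8, 0.4],
  [-14, -90, 0, -16, 0.4],
  [-21, -135, 0, -24, 0.4],
  [-28, -180, 0, -32, 0.4],
  [-34, -225, 0, -34.6, 0.4],
])

```text
t: 15.55
eef_pos: [525.2, -7.4, 249.8]
tcp_rot: [-3.141, 0.003, 0.085]
ft_force: [-0.3, -0.4, -0.8]
opening: 0.577
grip_force: 30.0
```

```bash
python3 tgt.py 548 42 200
python3 - <<'E'
from h import *
import pickle
w=pickle.load(open("w9.pkl","rb"));g=cv2.cvtColor(w["frame"],cv2.COLOR_RGB2HSV)
m=((g[...,2]<110)&(g[...,1]<90)).astype(np.uint8)[138:190,225:290]
cs,_=cv2.findContours(m,0,1)
for k in cs:
    if len(k)>15: print(cv2.boundingRect(k),cv2.minEnclosingCircle(k))
# inner disc: wood pixels enclosed
n,l,st,ce=cv2.connectedComponentsWithStats(1-m)
for i in range(1,n):
    if 300<st[i,4]<1500: c=ce[i]+[225,138];print(st[i],c,onz(w,[c],137.5))
E
```

```text
15.55 [525.2  -7.4 249.8] [-180.     0.2    4.9] shift [ 27.  -47.2  49.7] F [-0.3 -0.4 -0.8] grip 29.998477706685662 0.5774031771865784
(7, 0, 50, 49) ((31.5, 18.75), 29.288536071777344)
[   0    0   65   52 1317] [258.15413819 169.14730448] [[538.88794616  39.02783817 137.5       ]]
[  13    5   38   38 1105] [256.32307692 161.22624434] [[546.64554655  41.48732541 137.5       ]]
```

>>> arm_command([
  [13, -23, 10, 0, 0.4],
  [26, -46, 20, 0, 0.4],
  [26, -46, 30, 0, 0.4],
  [26, -46, 30, 0, 0.4],
])

```text
t: 15.95
eef_pos: [546.5, 38.8, 218.8]
tcp_rot: [-3.141, 0.005, 0.081]
ft_force: [0.1, -0.0, -1.0]
opening: 0.566
grip_force: 30.0
```

```bash
python3 tgt.py 547.6 41.5 144;python3 fh.py
```

```text
15.95 [546.5  38.8 218.8] [-180.     0.3    4.7] shift [ 1.6 -2.5 74.8] F [ 0.1 -0.  -1. ] grip 29.99962756410241 0.5662832155167951
15.95 [546.5  38.8 218.8] [-180.     0.3    4.7]
-58 [270.1 191.6] -18 [270.4 180.4] -6 [270.5 177. ] 4 [270.5 174.1] 26 [270.7 167.7] 165 265 270 | 166 264 270 | 167 263 270 | 168 262 270 | 169 262 270 | 170 262 269 | 171 263 270 | 172 263 271 | 173 263 271 | 174 263 270 | 175 263 279 | 176 264 270 | 177 265 270 | 178 267 270 | 179 267 270 | 180 270 270 | 182 271 271 | 183 270 271 | 184 270 271 | 185 270 271 | 186 270 272 | 187 269 271 | 188 269 271 | 189 269 271 | 190 270 271 | 191 269 271 | 192 270 270 | wrist (197, 200, 126, 82)
```

Well aligned. Lowering into the ring.

>>> arm_command([
  [1.2, -2.5, 15, 0, 0.4],
  [1.2, -2.5, 30, 0, 0.4],
  [1.2, -2.5, 45, 0, 0.4],
  [1.2, -2.5, 58, 0, 0.4],
  [1.2, -2.5, 64, 0, 0.4],
])

```text
t: 16.55
eef_pos: [548.3, 40.3, 156.9]
tcp_rot: [3.142, 0.001, 0.079]
ft_force: [0.4, 0.5, -0.5]
opening: 0.576
grip_force: 30.0
```

>>> arm_command([
  [0, 0, 3, 0, 0.4],
  [0, 0, 6, 0, 0.4],
  [0, 0, 8, 0, 0.4],
  [0, 0, 8, 0, 0.4],
])

```text
t: 16.95
eef_pos: [548.7, 41.2, 149.7]
tcp_rot: [3.141, -0.0, 0.08]
ft_force: [-0.1, 0.6, 0.5]
opening: 0.575
grip_force: 30.0
```

```bash
python3 tgt.py 547.6 41.5 144
```

```text
16.95 [548.7  41.2 149.7] [180.   -0.    4.6] shift [-1.1 -0.4  5.7] F [-0.1  0.6  0.5] grip 29.999738736078143 0.5750749250411696
```

>>> arm_command([
  [-1, 0, 1.5, 0, 0.4],
  [-1, 0, 3, 0, 0.4],
  [-1, 0, 3, 0, 0.4],
])

```text
t: 17.25
eef_pos: [547.6, 41.2, 146.6]
tcp_rot: [3.141, 0.0, 0.08]
ft_force: [-1.5, -0.0, 3.0]
opening: 0.568
grip_force: 30.0
```

>>> arm_command([
  [0, 0, 1, 0, 0.4],
  [0, 0, 2, 0, 0.4],
  [0, 0, 2, 0, 0.4],
])

```text
t: 17.55
eef_pos: [547.5, 41.2, 144.9]
tcp_rot: [3.141, 0.0, 0.08]
ft_force: [-3.9, 0.1, 7.4]
opening: 0.574
grip_force: 30.0
```

>>> arm_command([
  [0, 0, -1, 0, 0.6],
  [0, 0, -1, 0, 0.65],
  [0, 0, -1, 0, 0.75],
  [0, 0, -1, 0, 0.9],
  [0, 0, -1, 0, 0.95],
])

```text
t: 18.05
eef_pos: [547.7, 41.2, 145.4]
tcp_rot: [3.142, 0.0, 0.08]
ft_force: [0.3, -0.3, 0.3]
opening: 0.841
grip_force: 0.0
```

>>> arm_command([
  [0, 0, 0, 0, 0.95],
  [0, 0, -15, 0, 0.95],
  [0, 0, -40, 0, 0.95],
  [0, 0, -80, 0, 0.95],
  [-10, 0, -120, 0, 0.95],
])

```text
t: 18.55
eef_pos: [538.0, 40.4, 266.5]
tcp_rot: [3.142, 0.001, 0.08]
ft_force: [-1.0, -0.9, 0.2]
opening: 0.953
grip_force: 0.0
```

>>> arm_command([
  [-30, 0, -20, 0, 0.95],
  [-60, 0, -40, 0, 0.95],
  [-60, 0, -40, 0, 0.95],
  [-60, 0, -40, 0, 0.95],
])

```text
t: 18.95
eef_pos: [478.0, 35.6, 306.0]
tcp_rot: [3.141, -0.002, 0.08]
ft_force: [0.6, 0.2, -0.5]
opening: 0.951
grip_force: 0.0
```

```bash
python3 fun.py
python3 - <<'E'
from h import *
np.set_printoptions(precision=1,suppress=True)
w=cam("wrist");t=cam("side");s=env.state();print(s["eef_pos"],s["ft_force"],s["opening"])
R0=np.array([546.6,41.5,137.5])
print("exp wrist rim/hole", proj(w,[R0+[0,0,32.5]]),"side rim top,spout",proj(t,[R0+[0,0,32.5],R0+[0,0,-51.5]]))
g=cv2.cvtColor(t["frame"],cv2.COLOR_RGB2HSV)
m=((g[...,0]>20)&(g[...,0]<36)&(g[...,1]>150)&(g[...,2]>50)).astype(np.uint8);m[:,:230]=0
for r in range(150,230):
    xs=np.nonzero(m[r,240:300])[0]
    if len(xs): print(r,xs.min()+240,xs.max()+240,end=" | ")
# pins visible + hung plate check
gw=cv2.cvtColor(w["frame"],cv2.COLOR_RGB2HSV)
O=np.array([628.4,48.5,147.5]);R=Ro.from_euler("z",4.6,degrees=True).as_matrix()@Ro.from_euler("y",-35,degrees=True).as_matrix()
print("\nplate corners exp",proj(w,[O+R@np.array(p) for p in([30,75,5],[30,-75,5],[-30,-75,5],[-30,75,5])]))
E
```

```text
19.0 [478.2  35.6 305.3] [180.   -0.    4.6]
bbox (225, 77, 65, 67)
84 ((543.0523681640625, 41.1171875), 36.08633804321289)
87 ((543.125732421875, 41.12514114379883), 35.80965042114258)
90 ((543.1990356445312, 41.13317108154297), 35.53302764892578)
[ 137    0  113   57 5251] cen [195.3  25.8] @80 [624.6 112.2  80. ] @46 [630.8 118.2  46. ]
[ 264    0  110   57 4961] cen [317.2  25.4] @80 [635.1 -15.1  80. ] @46 [642.2 -20.   46. ]
[ 460  134   52   47 1357] cen [493.9 154.7] @80 [ 516.6 -236.3   80. ] @46 [ 513.5 -260.3   46. ]
[253 167  59  57 519] cen [279.3 183.4] @80 [462.8   8.   80. ] @46 [455.    5.1  46. ]
[ 419  181   77   54 1214] cen [453.1 207.6] @80 [ 449.9 -203.3   80. ] @46 [ 441.  -224.4   46. ]
[386 218  43  17 420] cen [405.6 227.3] @80 [ 420.5 -150.7   80. ] @46 [ 409.1 -167.3   46. ]
[478.4  35.6 304.6] [-1.   0.1 -0. ] 0.9502145907668531
exp wrist rim/hole [[256.6 109.3]] side rim top,spout [[269.9 188.6]
 [269.3 211.1]]
184 269 271 | 185 265 272 | 186 263 276 | 187 262 277 | 188 262 277 | 189 262 278 | 190 262 278 | 191 262 277 | 192 262 278 | 193 263 278 | 194 262 278 | 195 263 278 | 196 264 277 | 197 264 276 | 198 266 274 | 199 268 272 | 203 270 271 | 204 270 272 | 205 270 271 | 206 270 272 | 207 270 272 | 208 270 272 | 209 270 272 | 210 271 272 | 
plate corners exp [[160.6 -26.4]
 [351.7 -26.4]
 [338.1  47.1]
 [174.2  47.2]]
```

Run:
```python
from h import *
t=cam("top");a=cv2.imread("pics/top0.png")[:,:,::-1]
np.set_printoptions(precision=1,suppress=True)
# handle of the cup: bright grey, lower right of cup in the top view
for nm,f in(("before",a),("now",t["frame"])):
    g=cv2.cvtColor(np.ascontiguousarray(f),cv2.COLOR_RGB2HSV);m=((g[...,1]<60)&(g[...,2]>140)).astype(np.uint8)
    m2=m[170:235,325:375];n,l,st,ce=cv2.connectedComponentsWithStats(m2)
    print(nm,[(st[i].tolist(),(ce[i]+[325,170]).round(1)) for i in range(1,n) if st[i,4]>8])
print(proj(t,[[442.5,-219.7,60]]))
```

```text
before [([25, 8, 13, 12, 118], array([356.1, 183.4])), ([30, 36, 10, 8, 40], array([359.6, 209.8])), ([8, 43, 11, 9, 77], array([337.7, 216.9]))]
now [([27, 8, 11, 8, 64], array([356.3, 181.5])), ([28, 35, 12, 9, 42], array([359. , 209.4])), ([8, 43, 11, 8, 62], array([337.7, 216.5]))]
[[346.5 202.6]]
```

The cup handle and both canisters are where they were. Handing in.

```bash
python3 -c "
from cell import env
print(env.job_done())"
```

```text
the job is handed in; nothing more can be done
None
```

The holder is hung flush on both pins with its ring level and let go. The funnel is seated upright in the ring, and the cup and the two canisters beside it still stand where they were. I did not re-measure the rack canisters, salt pot, jar or mill at the end. The job was handed in after about 19 s of robot time, and no verdict came back.

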